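Snap the bombilla into its fork clips

ROBOT

A 6-joint arm with a two-finger parallel gripper is mounted at the origin on the work surface. World frame = base frame: x ahead of the robot, y to its left, z up, the work surface at z = 0. Lengths are in m, angles in rad, forces in N, time in s.
With the tool pointing down it reaches from about 0.275 to 0.75 m from the base axis. Payload 10.2 kg.
Tool frame: the origin (TCP) lies on the centre line of the jaws, within the pads' length; the fingertips stand bot.tips_ahead ahead of it and the grasp point (between the pads) lies 3 mm ahead of it (bot.tips_ahead is the distance from the TCP to the fingertips, in m); z points along the fingers, y is the line along which they close (so a half turn about z gives the same grasp; the last joint's range is limited). The gripper opens to 88 mm and grips with 3 to 60 N. Pads are 18 mm wide; open, the fingers measure 123 mm over their backs; the gripper's body (75 mm by 187 mm) begins 45 mm behind the grasp point.
Start: joints at [1.019, 0.313, 1.498, -0, 1.331, -0.223], TCP at [0.17, 0.497, 0.261] pointing down, gripper open.
Joint ranges: [-2.94, 2.94], [-0.97, 2.17], [0.19, 2.56], [-1.23, 4.37], [0.02, 3.11], [-2.88, 2.88]. Speed limits (rad/s): [2.39, 2.39, 3.01, 3.14, 3.14, 3.14].

INTERFACE

Orientations are given as a rotation vector (axis times angle).
In Python, from bench import bot, open_jaws, close, ik, get_obs, vision, sign_off, finder gives the robot as it stands. Calls block until the motion is done:
- bot.goto(position, orientation): joint-space move of the TCP to a pose.
- bot.movel(position, frame=None, velocity=0.15, until_force=None): straight line of the TCP; frame=None keeps the orientation; velocity is the mean speed in m/s. With until_force (N) it stops when the force on the tool has changed by that much, and returns True; else False.
- bot.movej(angles): joint-space move.
- open_jaws() and close(grasp_force=None): open the fingers fully, or close them until they stop; grasp_force is the grip in N (None keeps the last).
- bot.sleep(seconds).
- ik(position, orientation): joint angles nearest the present ones, or None.
- get_obs(): the state.
- vision.grab_frame(name): name is "side" or "top" or "wrist"; returns a dict with "frame" (480x640x3 uint8, red, green, blue), "fx", "fy", "cx", "cy" (pixels), "eye" and "rotation" of the camera in the world; the wrist camera has in their place "T_tool_cam" (4x4, takes a point from camera to tool coordinates, whose origin is the TCP and whose axes are the flange's). Camera axes: x right, y down, z forward; pixel columns grow to the right and rows downward; lengths in m; the calibration is good to about 2 mm. A picture is of the moment at which its call begins: read the wrist's pose just before it. There is no depth.
A pose or a line that the arm cannot do raises bot.Unreachable and nothing moves.
- sign_off(): hands the job in; it is judged then, once.
Trained networks look in a picture, given as the dict that the camera call returned (one of the last four; its "shot" number tells which), for a name from the list of things; names that differ only in an ending like _2 or _b are one class to them, and where a whole thing is asked for, a point or a joint stands for the part that bears it (a point fixed in the world has none). Each returns a list of dicts, best first, with "p" (0 to 1); they miss things now and then, are a little off and sometimes report something else, mostly with a low value. They report only what shows in the picture. A call takes as long as a camera call.
- finder.recognise(name, picture): "point" ([x, y, z] in m, in world coordinates, good to about 4 mm: the middle of the surface that is visible of it).
- finder.landmark_of(name, picture): "point" ([x, y, z] in m, in world coordinates, good to about 4 mm: a listed point, or the origin of a listed thing).
The state is a dict: "time": time; "joint_pos": joint angles; "joint_velocities": joint speeds; "joint_efforts": joint torques, N m; "tool_pos": TCP position; "orientation": TCP orientation; "contact_force": force on the tool from outside, world axes, zero at the start; "wrist_torque": the same for the moment, N m; "grip_width": finger opening in m; "finger_force": force on a finger pad.
Only numpy, scipy, OpenCV 4.12 (cv2) and the standard library are available. Lean on these libraries where they do the work, as an engineer would, in place of code of your own. Each camera call takes 0.05 s, during which the arm holds its last target. There are 200 camera calls.

TASK

The steel bombilla has been laid loosely in the open mouths of the two fork clips on the pale wooden holder. Push it straight down past the sprung brass jaws until it sits fully home in both forks and both jaws have snapped back shut over it. Leave the gourds, canister, brush and spare lid where they are.

Things in the scene. Friction and masses are not known exactly. Their poses are not given: they have to be found in the camera images.
- bombilla: Straight steel drinking straw, 199 mm long, 60 g, lying loose in the mouths of both clips. Origin on the axis of its 10 mm tube; y runs along it to the bulb filter (19 mm thick): mouthpiece end y = -98, plain stem -84 to +70, brass collar (14 mm) at 72, filter end +101 mm. At the start its axis is level, 17 mm above its seat, shifted up to 8 mm lengthwise; it may be turned about its length.
- seat (a point): Fixed point: where the tube's axis sits when home, midway between the clips, 31 mm above the shelf (tube top then at 36 mm; at the start about 53). y along the tube to clip_left, z up, x from jaws to tall tines. The holder is a screwed-down beech rail 64 (x) by 150 (y) by 14 mm high. Between the clips 85 mm of tube is bare, with nothing beside it above the rail.
- clip_left (a point): Seat of the clip on the filter side, on the home axis, 52 mm to +y of the seat point, 31 mm above the shelf. A black clip 18 mm wide along the tube: a fork 12 mm wide with a tall tine at +x (straight to 44 mm above the shelf, flared to 58), a short one (36 mm) at -x, and a brass jaw hinged low at -x, its nose over the seat, top face sloping 60 degrees, 60 mm high at its thumb tab.
- clip_right (a point): The same point of the same kind of clip on the mouthpiece side, 52 mm to -y of the seat point.
- jaw_left (a joint): Sprung brass jaw of clip_left, rad: 0 shut (nose over the seat); grows as it swings out to -x while the tube passes (about 0.25), stop at 0.6; its spring shuts it. The straw's weight does not move it. Pushing the tube past one jaw takes about 5 to 11 N, past both at once about 7 to 16 N; then it drops into the seat, which is rigid.
- jaw_right (a joint): Sprung jaw of clip_right, in the same way.
- gourd_a: Reddish calabash gourd cup in a steel collar and foot, 86 mm across, 108 mm high, standing loose. Origin: centre of its underside.
- gourd_b: The same, light brown.
- gourd_c: The same, dark brown.
- canister: Matte grey canister with a twist cap, 102 mm across, 159 mm high, standing loose. Origin: centre of its underside.
- brush: Cleaning brush lying loose, 180 mm long. Origin under its middle; x along it.
- spare_lid: Round wooden lid with a brass knob, 80 mm across, 27 mm high, lying loose. Origin: centre of its underside.

How it is judged:
At the end, for the whole second after the job is handed in: The bombilla is still and home in both forks: its origin within 3 mm of the seat line in height and sideways, its tube within 0.04 rad of that line, shifted along it at most 17 mm towards the filter or 30 mm towards the mouthpiece; both jaws shut to 0.08 rad (z of bombilla in the frame of seat between -0.003 and 0.003 m and x of bombilla in the frame of seat between -0.003 and 0.003 m and y of bombilla in the frame of seat between -0.03 and 0.017 m and angle between the y axis of bombilla and the y axis of seat, either way round below 0.04 rad and value of joint each of jaw_left, jaw_right below 0.08 rad and linear speed of bombilla below 0.02 m/s); the robot touches nothing.
It fails at once if a gourd, the canister, the brush or the spare lid is moved by more than 20 mm (distance of any of gourd_a, gourd_b, gourd_c, canister, brush, spare_lid from where it was at the start of the episode above 0.02 m).
It also fails if it takes over 32 s, if anything falls off the work surface, if the arm or the gripper's body presses on something with over 40 N, if the wrist force passes 120 N, or if a joint passes its speed limit or range.

## Working session

There is one attempt and no reset: what is moved stays moved. The work goes in short steps, each a Python script; the robot and the scene stay as the last script left them, time stands still between calls to the robot, and variables do not carry over. Pictures are saved under pics/ and viewed, at most 10 in all, crops included, and the job is handed in when it is done.

```bash
mkdir -p pics
python3 - <<'E'
from bench import *
import cv2
for n in ("top","side"):
    p=vision.grab_frame(n); cv2.imwrite(f"pics/{n}0.png",p["frame"][:,:,::-1])
    print(n,p["eye"],p["fx"])
    for k in ("seat","clip_left","clip_right","bombilla"):
        print(k,[(d["point"],d["p"]) for d in finder.landmark_of(k,p)][:3])
    print([(d["point"],d["p"]) for d in finder.recognise("bombilla",p)][:2])
o=get_obs();print(o["time"],o["tool_pos"],o["orientation"],o["contact_force"],bot.tips_ahead,o["grip_width"])
E
```

```text
top [0.44726724 0.00268426 1.08911636] 486.0137572467162
seat [([0.5396, -0.0155, 0.0298], 0.71), ([0.6284, -0.3573, 0.0015], 0.71)]
clip_left [([0.5096, 0.024, 0.028], 0.56)]
clip_right [([0.565, -0.0635, 0.029], 0.78)]
bombilla [([0.5399, -0.0264, 0.0509], 0.65)]
[([0.537, -0.0172, 0.0514], 0.67)]
side [ 0.20320662 -0.77562243  0.66083799] 489.67352941614826
seat [([0.5357, -0.0192, 0.0313], 0.91), ([0.747, 0.1747, 0.0007], 0.32)]
clip_left [([0.5072, 0.0229, 0.0322], 0.79)]
clip_right [([0.5622, -0.0622, 0.0287], 0.89)]
bombilla [([0.5412, -0.0237, 0.0498], 0.94)]
[([0.5383, -0.0234, 0.0518], 0.86)]
0.6 [0.16955329 0.49685823 0.26070949] [-5.14190197e-01 -3.09922709e+00  1.00351898e-04] [0.05105378 0.037991   0.24623147] 0.022 0.08837845925797871
```

View pics/top0.png

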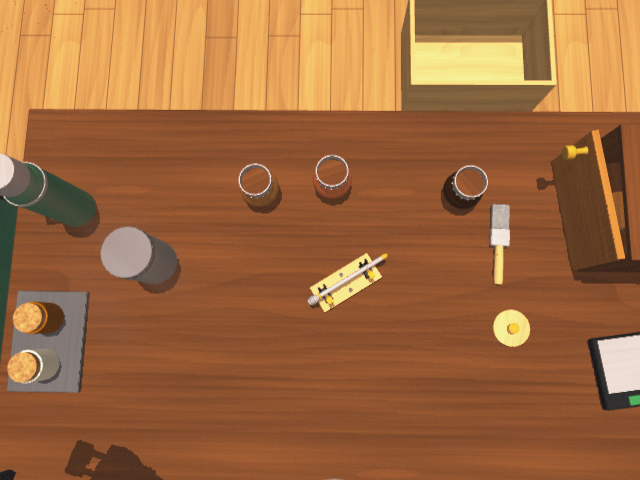

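View pics/side0.png

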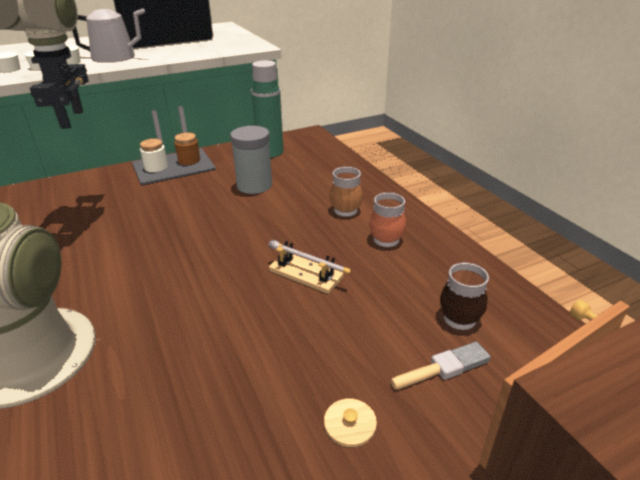

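The holder (top view, pixel ~346,282) has its jaws on the near side and its tall tines on the far side, with clear space around it. I'll push mid-span with closed fingers, closing line along the tube.

```bash
cat > h.py <<'E'
from bench import *
import numpy as np, cv2
from scipy.spatial.transform import Rotation as R
L=np.array([0.5084,0.0235]);Rr=np.array([0.5636,-0.0629])
u=(L-Rr)/np.linalg.norm(L-Rr)
seat=(L+Rr)/2*.6+np.array([0.5377,-0.0173])*.4
def rot(s):
    y=np.array([*(s*u),0]);z=np.array([0,0,-1.]);return R.from_matrix(np.c_[np.cross(y,z),y,z]).as_rotvec()
def pose(along,tipz): return [*(seat+along*u),tipz+bot.tips_ahead]
def st(t=""):
    o=get_obs();print(t,round(o["time"],2),np.round(o["tool_pos"],4),"tip",round(o["tool_pos"][2]-bot.tips_ahead,4),np.round(o["contact_force"],1),round(o["grip_width"],4))
E
python3 - <<'E'
from h import *
q0=np.array(get_obs()["joint_pos"])
c=[(abs(np.array(q)-q0).max(),s) for s in (1,-1) if (q:=ik(pose(0,.12),rot(s))) is not None]
print(c); s=min(c)[1]; print(s,seat,u)
close(10); st("closed")
bot.goto(pose(0,.12),rot(s)); st("above")
bot.movel(pose(0,.062)); st("near")
for n in ("wrist","side"):
    p=vision.grab_frame(n); f=p["frame"]
    if n=="side": f=cv2.resize(f[180:330,220:400],None,fx=4,fy=4,interpolation=cv2.INTER_CUBIC)
    cv2.imwrite(f"pics/{n}1.png",f[:,:,::-1])
E
```

```text
[(np.float64(2.1691250926478416), 1), (np.float64(1.2717716634683967), -1)]
-1 [ 0.53668 -0.01874] [-0.53838928  0.84269626]
closed 1.9 [0.1695 0.4969 0.2607] tip 0.2387 [ 0.  -1.   0.1] 0.0005
above 4.2 [ 0.5367 -0.018   0.1422] tip 0.1202 [ 0.2 -0.6  0.2] 0.0003
near 4.73 [ 0.537  -0.0186  0.0846] tip 0.0626 [ 0.2 -0.8 -0.1] 0.0006
```

View pics/wrist1.png

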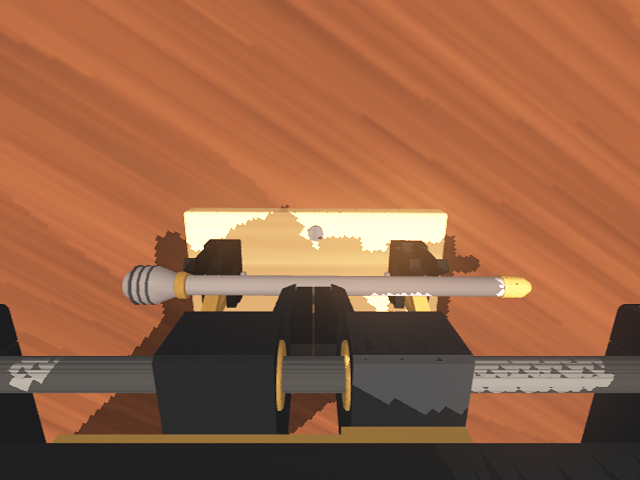

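View pics/side1.png

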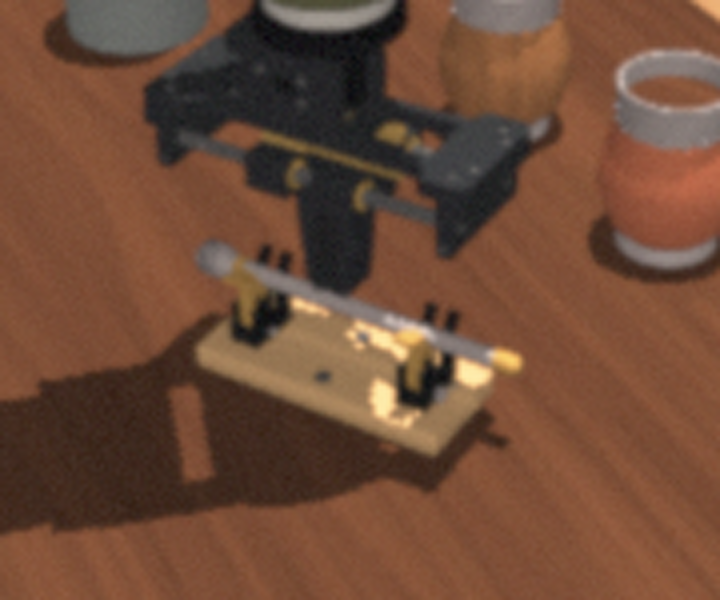

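The wrist view shows the tube at row 286, parallel to the jaw line, with the fingertips (cols 278-352) midway between the clips (cols 225 and 412). I'll check the sideways offset from the tube row, then push.

Run:
```python
from h import *
o=get_obs(); Rt=R.from_rotvec(o["orientation"]).as_matrix(); t=np.array(o["tool_pos"])
p=vision.grab_frame("wrist"); T=np.array(p["T_tool_cam"])
e=t+Rt@T[:3,3]
def px(c,r,z):
    d=Rt@T[:3,:3]@[(c-p["cx"])/p["fx"],(r-p["cy"])/p["fy"],1]; return (e+d*(z-e[2])/d[2])[:2]
xs=np.array([u[1],-u[0]])
off=[]
for c in (260,380):
    q=px(c,286.,.048)-t[:2]; print("along",q@u,"x",q@xs); off.append(q@xs)
off=np.mean(off)
if abs(off)>.012: raise SystemExit("check")
c=off*.7*xs
g=lambda a,z:list(np.array(pose(a,z))+[*c,0])
bot.movel(g(0,.060),velocity=.05)
print(bot.movel(g(0,.034),velocity=.02,until_force=30)); st("pushed")
```

```text
along 0.02658813897838496 x 0.0014046547331930275
along -0.03353966408754228 x 0.0014777141250234545
False
pushed 6.58 [ 0.538  -0.0178  0.0577] tip 0.0357 [-4.8  3.8 20.2] 0.0003
```

Run:
```python
from h import *
t=get_obs()["tool_pos"]
bot.movel([t[0],t[1],.085],velocity=.06); st("up")
p=vision.grab_frame("wrist"); cv2.imwrite("pics/wrist2.png",p["frame"][:,:,::-1])
p=vision.grab_frame("side"); cv2.imwrite("pics/side2.png",cv2.resize(p["frame"][225:300,250:360],None,fx=7,fy=7,interpolation=cv2.INTER_CUBIC)[:,:,::-1])
print([(d["point"],d["p"]) for d in finder.landmark_of("bombilla",p)][:2])
```

```text
up 7.22 [ 0.5379 -0.0179  0.0848] tip 0.0628 [-0.5 -0.1  0.2] 0.0003
[([0.5438, -0.0258, 0.0315], 0.64)]
```

View pics/side2.png

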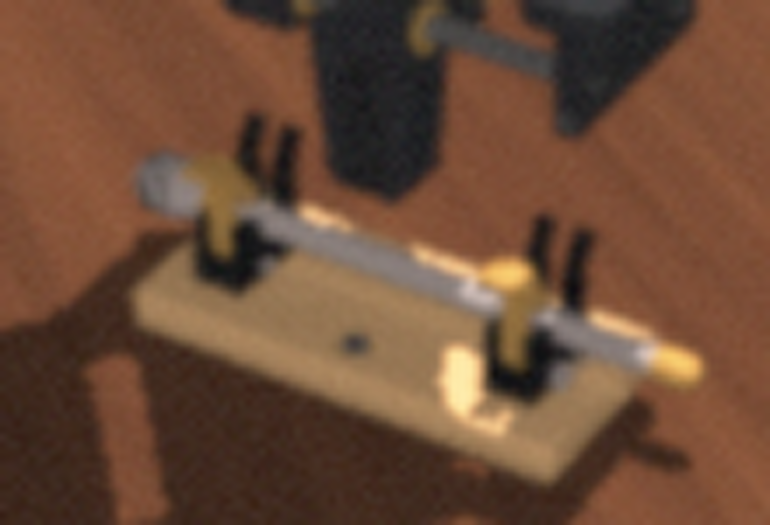

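View pics/wrist2.png

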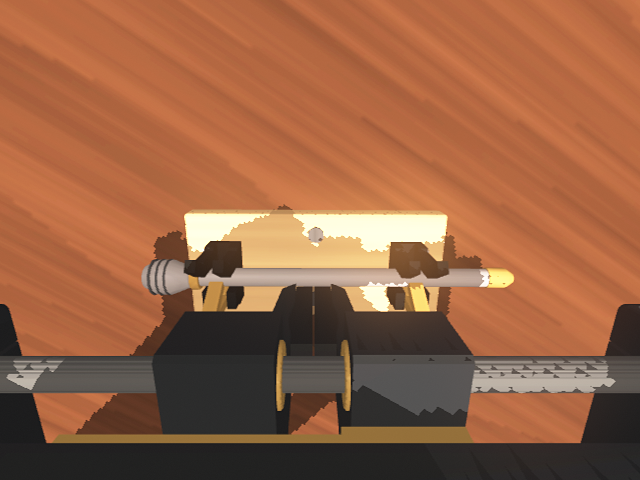

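Both views show the tube down behind both brass jaws, with contact at tip z = 0.0357 (home top is 0.036). I'll confirm by pressing near each clip, then retreat.

Run:
```python
from h import *
t=np.array(get_obs()["tool_pos"])
for a in (.02,-.02):
    b=t+[*(a*u),0]
    bot.movel(list(b-[0,0,.02]),velocity=.08)
    print(bot.movel([b[0],b[1],.034+bot.tips_ahead],velocity=.02,until_force=25)); st(f"press {a}")
    bot.movel(list(b),velocity=.1)
bot.movel([t[0],t[1],.2],velocity=.15); 
b=np.array(get_obs()["tool_pos"]); st("up")
p=vision.grab_frame("wrist"); f=p["frame"]; cv2.imwrite("pics/wrist3.png",cv2.resize(f[150:400,170:480],None,fx=2.4,fy=2.4)[:,:,::-1])
```

```text
True
press 0.02 8.31 [ 0.5279 -0.001   0.058 ] tip 0.036 [-2.8  0.8  8.9] 0.0007
True
press -0.02 9.88 [ 0.5491 -0.0343  0.058 ] tip 0.036 [-3.1  1.   9. ] 0.0006
up 11.24 [ 0.5375 -0.0178  0.199 ] tip 0.177 [-0.   0.  -0.2] 0.0005
```

View pics/wrist3.png

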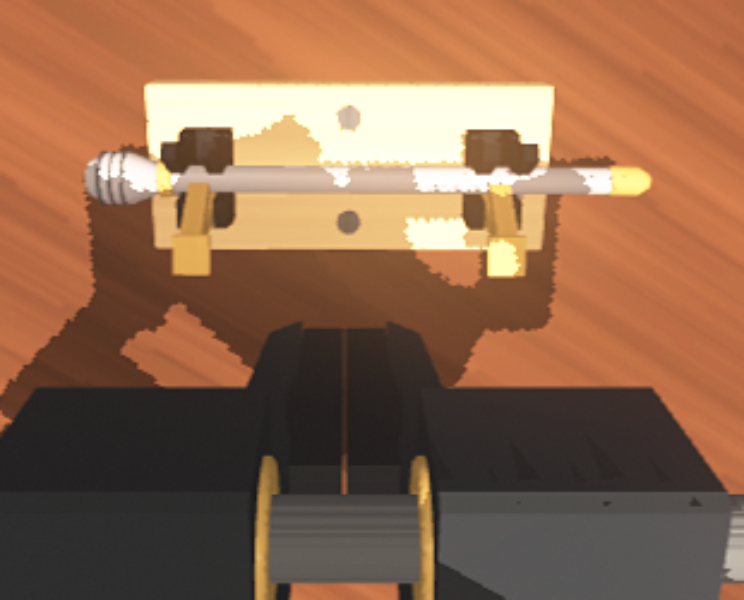

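Both brass noses (crop ~200,190 and ~500,190) lie over the tube, and both ends pressed solid at 36 mm, so it is home.

```bash
python3 -c "
from bench import *
print(sign_off())"
```

```text
the job is handed in; nothing more can be done
None
```

The bombilla is pressed fully home in both forks with both brass jaws shut over it. Pressing near each clip met solid contact at 36 mm, the home height. Nothing else was touched, and the job was handed in about 11 s into the 32 s limit; no verdict came back.

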